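# Tip two boxed goods onto their backs in their taped places on a market stall

### The job

On this second-hand stall the white lens box and the yellow radio box each stand at the near end of their own green tape outline. With gentle fingertip pushes only, without pinching or lifting them, tip each box over backwards so that it ends lying flat on its back, picture side up, entirely within its own outline. Leave the lens, the jar and the torch where they stand.

Things in the scene. Friction and masses are not known exactly. Their poses are not given: they have to be found in the camera images.
- white_box: closed rigid carton, white with a red band round its upper part and a lens picture on the front, about 0.22 kg; 50 thick (its x) x 90 wide (its y) x 160 tall (its z), loose. Origin: centre of its underside; z up as it stands; -x out of the front (picture) face, +x out of the plain back. Stands at the near end of its outline, back towards the rest of it, up to 6 mm and 0.08 rad off its axis
- white_zone: bright green tape outline flat on the table (under 1 mm thick), 220 long (its x) x 150 wide (its y) over outer edges, tape 15 wide: the place for the white box. Origin at its centre, z up; +x points from the end where the box stands to the empty end, away from the robot. It may be on the left or right
- white_box_back0 (a point): bottom +y corner (named as the box stands, in its own frame) of the white box's back face
- white_box_back1 (a point): bottom -y corner (named as the box stands, in its own frame) of the white box's back face
- white_box_back2 (a point): top +y corner (named as the box stands, in its own frame) of the white box's back face
- white_box_back3 (a point): top -y corner (named as the box stands, in its own frame) of the white box's back face
- white_box_front (a point): centre of the white box's front (picture) face; about 50 mm above the table when the box lies on its back. Pushed on the front near the top the box tips about its lower back edge, which hardly slips, and falls by itself once past its balance (about 0.3 rad); pushed low it slides
- yellow_box: closed rigid carton, yellow with a black band round its upper part and a radio picture on the front, about 0.15 kg; 42 thick (its x) x 76 wide (its y) x 135 tall (its z), loose. Origin: centre of its underside; z up as it stands; -x out of the front (picture) face, +x out of the plain back. Stands at the near end of its outline, back towards the rest of it, up to 6 mm and 0.08 rad off its axis
- yellow_zone: bright green tape outline flat on the table (under 1 mm thick), 192 long (its x) x 132 wide (its y) over outer edges, tape 15 wide: the place for the yellow box. Origin at its centre, z up; +x points from the end where the box stands to the empty end, away from the robot. It may be on the left or right
- yellow_box_back0 (a point): bottom +y corner (named as the box stands, in its own frame) of the yellow box's back face
- yellow_box_back1 (a point): bottom -y corner (named as the box stands, in its own frame) of the yellow box's back face
- yellow_box_back2 (a point): top +y corner (named as the box stands, in its own frame) of the yellow box's back face
- yellow_box_back3 (a point): top -y corner (named as the box stands, in its own frame) of the yellow box's back face
- yellow_box_front (a point): centre of the yellow box's front (picture) face; about 42 mm above the table when the box lies on its back. Pushed on the front near the top the box tips about its lower back edge, which hardly slips, and falls by itself once past its balance (about 0.3 rad); pushed low it slides
- lens: bystander, loose: black camera lens standing on its end, 64 dia x 80 high; origin at the centre of its underside. To be left where it stands
- jar: bystander, loose: glass jar with red cap, 72 dia x 100 high; origin at the centre of its underside. To be left where it stands
- torch: bystander, loose: aluminium torch standing on its head, 40 dia at the foot, 118 high; origin at the centre of its underside. To be left where it stands
Things that resemble listed ones, but are neither listed nor needed, are in the scene too. Of the things that look like the yellow_box, take the one that is nearest to the robot's base at the start.

How it is judged:
At the end, for the whole second after the job is handed in: Both boxes lie at rest flat on their backs (picture side up), all four corners of the back face on the table (within 8 mm) and within the outer edges of the box's own tape outline (x of white_box_back0 in the frame of white_zone between -0.11 and 0.11 m and y of white_box_back0 in the frame of white_zone between -0.075 and 0.075 m and height (world z) of each of white_box_back0, white_box_back1, white_box_back2, white_box_back3, yellow_box_back0, yellow_box_back1, yellow_box_back2, yellow_box_back3 below 0.008 m and x of white_box_back1 in the frame of white_zone between -0.11 and 0.11 m and y of white_box_back1 in the frame of white_zone between -0.075 and 0.075 m and x of white_box_back2 in the frame of white_zone between -0.11 and 0.11 m and y of white_box_back2 in the frame of white_zone between -0.075 and 0.075 m and x of white_box_back3 in the frame of white_zone between -0.11 and 0.11 m and y of white_box_back3 in the frame of white_zone between -0.075 and 0.075 m and height (world z) of white_box_front above 0.044 m and linear speed of each of white_box, yellow_box below 0.02 m/s and x of yellow_box_back0 in the frame of yellow_zone between -0.096 and 0.096 m and y of yellow_box_back0 in the frame of yellow_zone between -0.066 and 0.066 m and x of yellow_box_back1 in the frame of yellow_zone between -0.096 and 0.096 m and y of yellow_box_back1 in the frame of yellow_zone between -0.066 and 0.066 m and x of yellow_box_back2 in the frame of yellow_zone between -0.096 and 0.096 m and y of yellow_box_back2 in the frame of yellow_zone between -0.066 and 0.066 m and x of yellow_box_back3 in the frame of yellow_zone between -0.096 and 0.096 m and y of yellow_box_back3 in the frame of yellow_zone between -0.066 and 0.066 m and height (world z) of yellow_box_front above 0.036 m); the robot touches nothing.
It fails at once if the white box is lifted off the table or laid on its picture side (its whole back face more than 25 mm up) (height (world z) of each of white_box_back0, white_box_back1, white_box_back2, white_box_back3 above 0.025 m).
It fails at once if the yellow box is lifted off the table or laid on its picture side (its whole back face more than 25 mm up) (height (world z) of each of yellow_box_back0, yellow_box_back1, yellow_box_back2, yellow_box_back3 above 0.025 m).
It fails at once if a box is squeezed, pressed or struck by the fingers with more than 15 N (contact force between the fingers and white_box above 15 N or contact force between the fingers and yellow_box above 15 N).
It fails at once if the lens, jar or torch is moved more than 20 mm or knocked over ((distance of lens from where it was at the start of the episode above 0.02 m or angle between lens's own z axis and vertical above 0.3 rad) or (distance of jar from where it was at the start of the episode above 0.02 m or angle between jar's own z axis and vertical above 0.3 rad) or (distance of torch from where it was at the start of the episode above 0.02 m or angle between torch's own z axis and vertical above 0.3 rad)).
It also fails if it takes over 40 s, if anything falls off the work surface, if the arm or the gripper's body presses on something with over 40 N, if the wrist force passes 120 N, or if a joint passes its speed limit or range.

### The arm

A 7-joint arm with a two-finger parallel gripper is mounted at the origin on the work surface. World frame = base frame: x ahead of the robot, y to its left, z up, the work surface at z = 0. Lengths are in m, angles in rad, forces in N, time in s.
With the tool pointing down it reaches from about 0.4 to 0.85 m from the base axis. Payload 10.4 kg.
Tool frame: the origin (TCP) lies at the very end of the fingers, on their centre line; the grasp point (between the pads) lies 19 mm behind it; z points along the fingers, y is the direction in which the jaws open and shut (so a half turn about z gives the same grasp; the last joint's range is limited). The gripper opens to 87 mm and grips with 3 to 60 N. Pads are 19 mm wide; open, the fingers measure 117 mm over their backs; the gripper's body (75 mm by 190 mm) begins 51 mm behind the grasp point.
Start: joints at [1.197, 0.332, -0.065, 1.46, 0.022, 1.35, -0.088], TCP at [0.215, -0.587, 0.223] pointing down, gripper open.
Joint ranges: [-2.6, 2.6], [-0.5, 2.12], [-1.47, 1.34], [0.16, 2.42], [-1.27, 4.41], [0.06, 2.06], [-2.6, 2.6]. Speed limits (rad/s): [2.22, 2.22, 2.79, 2.79, 3.14, 3.14, 3.14].

### API

Orientations are given as a unit quaternion [x, y, z, w].
In Python, from bench import read_state, camera, close_job, recognise, masks_of gives the robot as it stands.
- The arm moves only by the tool play_rows, never from a script. Its argument "moves" is a list of rows, each a list of 3 entries, a list of its own where there are three numbers: the shift along the tool's x, y, z in cm, then the turn, a rotation vector about the tool's x, y, z in rad, then the finger opening in cm, from 0 to 8.7. In form: [[[dx, dy, dz], [ax, ay, az], jaw], ...]. A call has 1 to 8 rows; each row is the pose to reach, as a shift and turn from the pose commanded when the call began, along the tool's axes at that moment; what a row does not reach only later rows make up. A row lasts 1/8 s, in which the tool goes at most 62.5 mm and 10.7 degrees, less where a joint would pass 70% of its speed; a pose out of reach is approached as far as the arm can. A call with a gripper value outside its range is refused whole. The fingers move at their own pace and stop on an object; "grip_force" is the grip in N (left out, the last holds). Time passes only in rows, so rows that repeat a pose let the fingers close. It gives the time, the measured TCP pose, the force and the opening at its end, in the units of the state.
- read_state(): the state, without advancing time (a new reading comes with each control period).
- camera(name): name is "side" or "top" or "wrist"; returns a dict with "frame" (480x640x3 uint8, red, green, blue), "intrinsics" (3x3 intrinsics, pixels), "camera_from_world" (4x4, takes a point from world to camera coordinates). Camera axes: x right, y down, z forward; pixel columns grow to the right and rows downward; lengths in m; the calibration is good to about 2 mm. A picture is of the moment at which its call begins. There is no depth.
- close_job(): hands the job in, once; it reports no verdict.
Trained networks look in a picture, given as the dict that the camera call returned (one of the last four; its "shot" number tells which), for a name from the list of things; names that differ only in an ending like _2 or _b are one class to them, and where a whole thing is asked for, a point or a joint stands for the part that bears it (a point fixed in the world has none). Each returns a list of dicts, best first, with "conf" (0 to 1); they miss things now and then, are a little off and sometimes report something else, mostly with a low value. They report only what shows in the picture. A call takes as long as a camera call. They do not tell look-alikes from the thing itself.
- recognise(picture, query): "at" ([column, row] in pixels, amid what is visible of it).
- masks_of(picture, query): "region" (480x640 bool, what is visible of it) and "at" ([column, row] in pixels, amid what is visible of it).
The state is a dict: "time": time; "joint_positions": joint angles; "joint_vel": joint speeds; "joint_torque": joint torques, N m; "ee_pos": TCP position; "eef_rot": TCP orientation; "ft_force": force on the tool from outside, world axes, zero at the start; "torque": the same for the moment, N m; "width": finger opening in m.
Only numpy, scipy, OpenCV 4.12 (cv2) and the standard library are available. Lean on these libraries where they do the work, as an engineer would, in place of code of your own. Each camera call takes 0.05 s, during which the arm holds its last target.

## Working session

There is one attempt and no reset: what is moved stays moved. The work goes in short steps, Python scripts to look and compute and a tool call to move; the robot and the scene stay as the last step left them, time stands still between calls to the robot, and variables do not carry over. Pictures are saved under pics/ and viewed, and the job is handed in when it is done.

Besides the shell and the picture viewer there is one more tool, called after ">>>" as name([rows], argument=value, ...), one row to a line, values as JSON. play_rows: Moves the arm, as the interface text tells. Its arguments: {"type":"object","properties":{"moves":{"type":"array","items":{"type":"array"}},"grip_force":{"type":"number"}},"required":["moves"]}

```bash
mkdir -p pics; ls
python3 - <<'E'
from bench import *
import cv2
s=read_state();print({k:(s[k]) for k in('time','ee_pos','eef_rot','ft_force','width')})
for n in('side','top'):
    p=camera(n);cv2.imwrite(f'pics/{n}0.png',p['frame'][:,:,::-1]);print(n,p['intrinsics'],p['camera_from_world'])
    for q in('white_box','yellow_box','white_zone','yellow_zone','lens','jar','torch'):
        print(q,[(r['at'],round(r['conf'],2)) for r in recognise(p,q)])
E
```

```text
pics
{'time': 0.0, 'ee_pos': array([ 0.21462462, -0.58659671,  0.22175852]), 'eef_rot': array([ 9.84655334e-01,  1.74509014e-01, -1.62658914e-04, -6.71860965e-04]), 'ft_force': array([-0.2104834 , -0.83853982,  0.54310548]), 'width': 0.08743391302894787}
side [[552.29821908   0.         317.90587713]
 [  0.         552.29821908 228.39829736]
 [  0.           0.           1.        ]] [[-0.67434172 -0.7381438   0.02017343  0.45100569]
 [-0.49164022  0.42842558 -0.75811702  0.36781648]
 [ 0.55095656 -0.521148   -0.65180643  1.18528734]
 [ 0.          0.          0.          1.        ]]
white_box [([432.1, 210.8], 0.85), ([399.7, 208.0], 0.23)]
yellow_box [([186.3, 280.5], 0.93), ([299.1, 227.4], 0.9), ([168.9, 377.4], 0.63), ([293.2, 278.2], 0.34)]
white_zone [([377.4, 228.3], 0.69)]
yellow_zone [([247.2, 297.5], 0.69)]
lens [([360.5, 266.1], 0.93)]
jar [([200.9, 331.6], 0.81)]
torch [([445.3, 174.7], 0.57)]
top [[522.55417898   0.         311.84704499]
 [  0.         522.55417898 236.34620703]
 [  0.           0.           1.        ]] [[-2.79761638e-02 -9.99608581e-01  1.36189828e-04  9.87949599e-02]
 [-9.95453339e-01  2.78474603e-02 -9.10887934e-02  6.00240979e-01]
 [ 9.10493470e-02 -2.68388562e-03 -9.95842765e-01  1.30396309e+00]
 [ 0.00000000e+00  0.00000000e+00  0.00000000e+00  1.00000000e+00]]
white_box [([455.0, 276.1], 0.83)]
yellow_box [([116.4, 276.8], 0.91), ([321.0, 197.2], 0.9), ([267.7, 259.0], 0.76), ([185.9, 193.8], 0.72), ([239.3, 227.0], 0.45)]
white_zone [([408.9, 227.2], 0.77)]
yellow_zone [([239.6, 224.5], 0.6)]
lens [([344.0, 278.8], 0.79)]
jar [([169.1, 250.9], 0.56)]
torch []
```

View pics/side0.png

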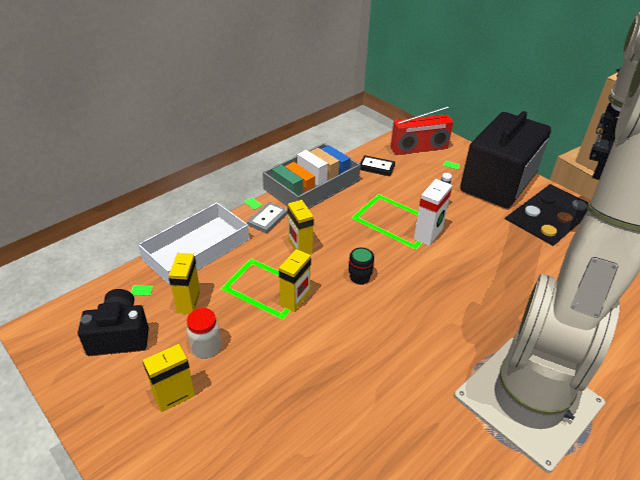

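View pics/top0.png

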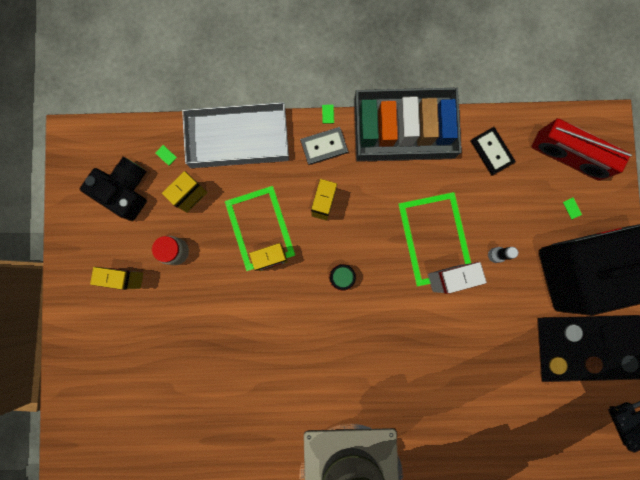

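```bash
cat > h.py <<'E'
import numpy as np, cv2
from bench import *
from scipy.optimize import minimize
def proj(p,P):
    P=np.atleast_2d(P);T=p['camera_from_world'];c=P@T[:3,:3].T+T[:3,3];u=c@p['intrinsics'].T
    return u[:,:2]/u[:,2:]
def back(p,uv,z=0):
    T=p['camera_from_world'];d=np.linalg.inv(p['intrinsics'])@[uv[0],uv[1],1];d=T[:3,:3].T@d;o=-T[:3,:3].T@T[:3,3]
    return o+d*(z-o[2])/d[2]
def R(a):return np.array([[np.cos(a),-np.sin(a),0],[np.sin(a),np.cos(a),0],[0,0,1]])
S=4
def fill(p,polys,holes=()):
    m=np.zeros((480*2,640*2),np.uint8)
    for q,v in [(a,1) for a in polys]+[(a,0) for a in holes]:
        cv2.fillPoly(m,[np.round((proj(p,q)+.5)*2*16-8).astype(np.int32)],v,shift=4)
    return cv2.resize(m.astype(np.float32),(640,480),interpolation=cv2.INTER_AREA)
def rect(l,w,x,y,a):
    return np.array([[sx*l/2,sy*w/2,0] for sx,sy in((-1,-1),(-1,1),(1,1),(1,-1))])@R(a).T+[x,y,0]
def zone_m(p,v,l,w):return fill(p,[rect(l,w,*v)],[rect(l-.03,w-.03,*v)])
def box_m(p,v,d,lying=False):
    dx,dy,dz=d;P=np.array([[sx*dx/2,sy*dy/2,z] for sx in(-1,1) for sy in(-1,1) for z in(0,dz)])@R(v[2]).T+[v[0],v[1],0]
    q=proj(p,P).astype(np.float32);h=cv2.convexHull(q)
    m=np.zeros((960,1280),np.uint8);cv2.fillPoly(m,[np.round((h+.5)*32-8).astype(np.int32)],1,shift=4)
    return cv2.resize(m.astype(np.float32),(640,480),interpolation=cv2.INTER_AREA)
def fit(cost,v0,st=(.01,.01,.06)):
    best=None;rng=np.random.default_rng(0)
    for k in range(6):
        s=np.array(v0)+(rng.normal(size=3)*st*.7 if k else 0)
        sim=np.vstack([s]+[s+np.eye(3)[i]*st[i] for i in range(3)])
        r=minimize(cost,s,method='Nelder-Mead',options=dict(initial_simplex=sim,xatol=1e-4,fatol=1e-4,maxiter=150))
        if best is None or r.fun<best.fun:best=r
    return best.x,best.fun
def green(p):
    f=p['frame'].astype(int);return ((f[:,:,1]>150)&(f[:,:,0]<110)&(f[:,:,2]<110)).astype(np.float32)
DW=(.05,.09,.16);DY=(.042,.076,.135)
E
cat > m.py <<'E'
from h import *
t=camera('top');s=camera('side')
for r in recognise(t,'yellow_box'): b=back(t,r['at'],.1);print('yellow cand',r['at'],b[:2].round(3),np.hypot(*b[:2]).round(3))
for r in recognise(t,'white_box'): print('white',back(t,r['at'],.1)[:2])
B={}
for q in('white_box','yellow_box'):
    for p,n in((t,'t'),(s,'s')):
        for r in masks_of(p,q):print(q,n,r['at'],round(r['conf'],2),r['region'].sum());B.setdefault(q+n,[]).append(r)
np.savez('tmp.npz',t=t['frame'],s=s['frame'])
for q,g,d,tz,sz in (('white',(.42,-.13),DW,(455,276),(432,211)),('yellow',(.42,.16),DY,(268,259),(293,278))):
    c=[]
    for n,at in(('t',tz),('s',sz)):
        r=min(B[q+'_boxn'.replace('n',n)if 0 else q+'_box'+n],key=lambda r:np.hypot(*(np.array(r['at'])-at)));c.append(r['region'].astype(np.float32));print(q,n,'mask used',r['at'])
    def cost(v,ps=((t,c[0]),(s,c[1]))):
        e=0
        for p,m in ps:
            k=box_m(p,v,d);e+=1-np.minimum(k,m).sum()/np.maximum(k,m).sum()
        return e
    v0=np.r_[back(t,tz,.15)[:2],.0]
    bv,be=fit(cost,v0,(.02,.02,.15));print(q,'BOX',bv.round(4),be,'top only',fit(lambda v:cost(v,((t,c[0]),)),bv)[0].round(4),'side only',fit(lambda v:cost(v,((s,c[1]),)),bv)[0].round(4))
    l,w=(.22,.15) if q=='white' else (.192,.132)
    def zc(v,ps):
        e=0
        for p in ps:
            occ=(box_m(p,bv,d)<.01)
            gm=green(p);k=zone_m(p,v,l,w)*occ;big=cv2.dilate(fill(p,[rect(l+.06,w+.06,*z0)]),np.ones((3,3)))
            gm=gm*occ*(big>0);e+=1-np.minimum(k,gm).sum()/np.maximum(k,gm).sum()
        return e
    z0=np.r_[bv[:2]+(R(bv[2])@[l/2-.025,0,0])[:2],bv[2]]
    zv,ze=fit(lambda v:zc(v,(t,s)),z0);z0=zv
    zv,ze=fit(lambda v:zc(v,(t,s)),z0)
    print(q,'ZONE',zv.round(4),ze,'top',fit(lambda v:zc(v,(t,)),zv)[0].round(4),'side',fit(lambda v:zc(v,(s,)),zv)[0].round(4))
    print(' box in zone',((bv-[*zv])@np.block([[R(zv[2])[:2,:2],np.zeros((2,1))],[0,0,1]])).round(4))
    for p,n in((t,'t'),(s,'s')):
        im=p['frame'].copy()
        for mm,col in((box_m(p,bv,d),(255,0,255)),(zone_m(p,zv,l,w),(0,0,255))):
            cs,_=cv2.findContours((mm>.5).astype(np.uint8),cv2.RETR_LIST,cv2.CHAIN_APPROX_NONE);cv2.drawContours(im,cs,-1,col,1)
        u=proj(p,[*bv[:2],.06])[0].astype(int);cr=im[max(0,u[1]-75):u[1]+75,max(0,u[0]-100):u[0]+100]
        cv2.imwrite(f'pics/fit_{q}_{n}.png',cv2.resize(cr,(400,300))[:,:,::-1])
for q,z in(('lens',.08),('jar',.1),('torch',.118)):
    for p,n in((t,'t'),(s,'s')):
        for r in recognise(p,q)[:2]:print(q,n,r['at'],round(r['conf'],2),'mid',back(p,r['at'],z/2)[:2].round(3),'top',back(p,r['at'],z)[:2].round(3))
a=[[cv2.imread(f'pics/fit_{q}_{n}.png') for n in'ts'] for q in('white','yellow')]
cv2.imwrite('pics/fit1.png',np.vstack([np.hstack(r) for r in a]))
E
python3 m.py
```

```text
yellow cand [115.1, 277.6] [0.51  0.555] 0.754
yellow cand [321.6, 199.8] [0.684 0.056] 0.687
yellow cand [265.9, 259.5] [0.543 0.194] 0.577
yellow cand [184.2, 189.8] [0.718 0.389] 0.817
white [ 0.48370313 -0.25821244]
white_box t [454.1, 277.5] 0.87 1297
white_box s [428.4, 210.3] 0.61 1607
white_box s [245.5, 295.1] 0.32 800
yellow_box t [319.4, 198.4] 0.98 657
yellow_box t [116.7, 278.4] 0.91 954
yellow_box t [185.9, 190.4] 0.65 1031
yellow_box t [265.2, 260.4] 0.57 677
yellow_box t [342.0, 276.2] 0.18 536
yellow_box s [293.2, 278.8] 0.94 1576
yellow_box s [300.9, 225.5] 0.73 1188
yellow_box s [184.9, 279.5] 0.6 1500
yellow_box s [166.2, 378.1] 0.59 2324
white t mask used [454.1, 277.5]
white s mask used [428.4, 210.3]
white BOX [ 0.4873 -0.2603  0.2388] 0.08921605348587036 top only [ 0.4869 -0.2604  0.2408] side only [ 0.4886 -0.2615  0.2374]
white ZONE [ 0.5901 -0.2392  0.1786] 0.27441567182540894 top [ 0.5912 -0.2389  0.1811] side [ 0.591  -0.2402  0.1783]
 box in zone [-0.1049 -0.0025  0.0601]
yellow t mask used [265.2, 260.4]
yellow s mask used [293.2, 278.8]
yellow BOX [0.5494 0.1893 0.2969] 0.122225821018219 top only [0.5494 0.1897 0.2984] side only [0.5496 0.1881 0.3163]
yellow ZONE [0.6309 0.2174 0.2839] 0.29000890254974365 top [0.6316 0.2182 0.2925] side [0.6308 0.2167 0.2866]
 box in zone [-0.0861 -0.0042  0.013 ]
lens t [342.7, 275.5] 0.57 mid [0.501 0.007] top [0.5  0.01]
lens t [267.5, 259.5] 0.33 mid [0.546 0.195] top [0.544 0.192]
lens s [360.1, 267.0] 0.76 mid [0.495 0.013] top [0.468 0.044]
jar t [171.4, 251.8] 0.63 mid [0.572 0.434] top [0.568 0.42 ]
jar s [203.3, 334.0] 0.96 mid [0.571 0.439] top [0.534 0.456]
torch s [448.3, 178.3] 0.5 mid [ 0.574 -0.456] top [ 0.529 -0.381]
```

View pics/fit1.png

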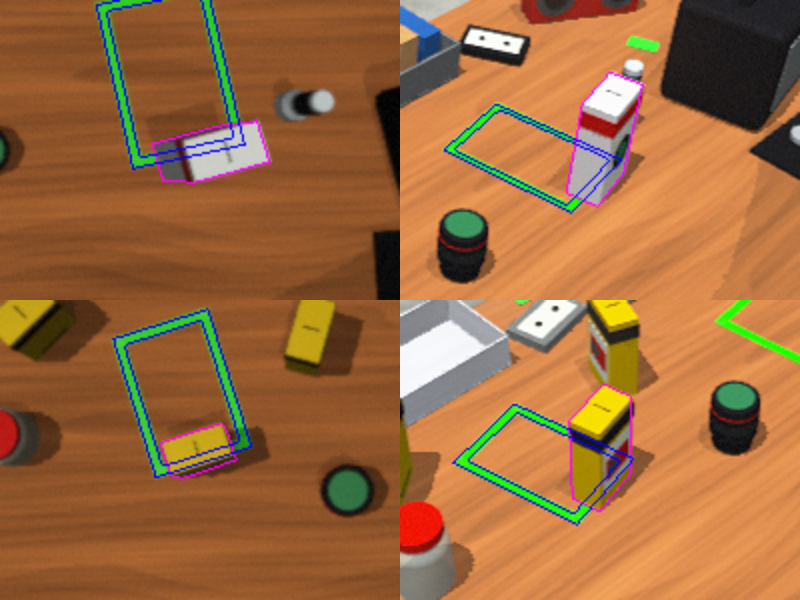

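Standing candidates for the yellow box in the top view: (115,278), (322,200), (266,260) and (184,190). Their distances from the base are 0.75, 0.69, 0.58 and 0.82 m. The one at (266,260) is nearest and stands at the near end of the yellow outline, and the enlarged crop confirms it. The model overlays match both boxes and both outlines.

```bash
cat > go.py <<'E'
import numpy as np,sys
from bench import read_state
from scipy.spatial.transform import Rotation as Ro
def go(P,yaw):
    s=read_state();q=Ro.from_quat(s['eef_rot']);P=np.array(P)
    tgt=Ro.from_euler('z',yaw)*Ro.from_quat([1,0,0,0])
    print('from',s['ee_pos'].round(4),'shift cm',((q.inv().apply(P-s['ee_pos']))*100).round(2),'turn',(q.inv()*tgt).as_rotvec().round(3))
def pre(b,half,gap,z):
    return [b[0]-np.cos(b[2])*(half+.0095+gap),b[1]-np.sin(b[2])*(half+.0095+gap),z]
W=(.4873,-.2603,.2388);Y=(.5494,.1893,.297)
E
python3 -c "
from go import *
p=pre(W,.025,.04,.22);print(p);go(p,W[2]);go(pre(W,.025,.02,.138),W[2])
go(pre(Y,.021,.04,.22),Y[2])"
```

```text
[np.float64(0.4149141223663841), np.float64(-0.2779219953243434), 0.22]
from [ 0.2148 -0.587   0.2226] shift cm [ 29.41 -22.14   0.25] turn [ 0.    -0.     0.112]
from [ 0.2148 -0.587   0.2226] shift cm [ 31.4  -21.92   8.45] turn [ 0.    -0.     0.112]
from [ 0.2148 -0.587   0.2226] shift cm [ 51.06 -61.78   0.25] turn [ 0.    -0.     0.054]
```

>>> play_rows([
  [[3.5, -3, -2], [0, 0, 0.014], 4],
  [[7.5, -5.5, -2], [0, 0, 0.028], 4],
  [[11, -8.5, -2], [0, 0, 0.042], 4],
  [[15, -11, -2], [0, 0, 0.056], 4],
  [[18.5, -14, -2], [0, 0, 0.07], 4],
  [[22, -16.5, -2], [0, 0, 0.084], 4],
  [[26, -19.5, -1], [0, 0, 0.1], 4],
  [[29.4, -22.1, 0], [0, 0, 0.112], 4],
])

```text
time: 2.5
ee_pos: [0.4159, -0.2767, 0.2227]
eef_rot: [0.993, 0.119, 0.0, 0.0]
ft_force: [0.7, -0.4, 0.2]
width: 0.0401
```

```bash
python3 -c "
from go import *
go(pre(W,.025,.015,.138),W[2])
from h import *
s=read_state();print(s['width'],s['ft_force'])
p=camera('side');cv2.imwrite('pics/s1.png',p['frame'][:,:,::-1])"
```

```text
from [ 0.4159 -0.2767  0.2227] shift cm [2.37 0.08 8.47] turn [ 0.001 -0.001  0.   ]
0.04009171824519083 [ 0.67114088 -0.38852789  0.17747663]
```

View pics/s1.png

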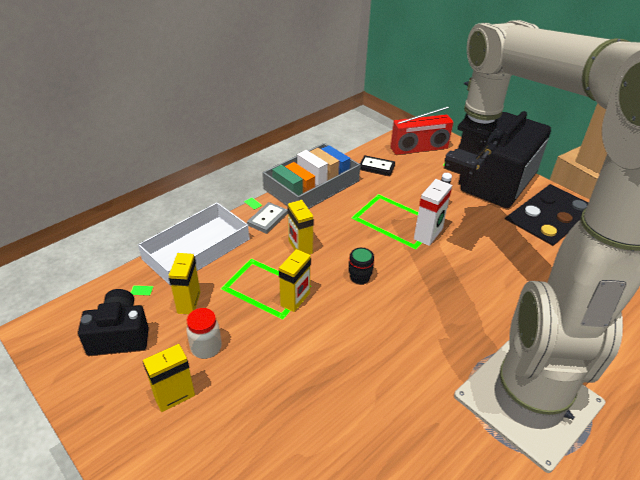

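```bash
python3 -c "
from h import *
t=camera('top');s=camera('side')
cv2.imwrite('pics/t2.png',cv2.resize(t['frame'][180:330,440:640],(800,600))[:,:,::-1])
cv2.imwrite('pics/s2.png',cv2.resize(s['frame'][90:240,420:620],(800,600))[:,:,::-1])
for uv in((463,190),(507,203)):print(back(s,uv,0))
for z in(0,.1,.15,.2,.25):print(z,[back(t,u,z)[:2].round(3) for u in((540,247),(560,312))],[back(s,u,z)[:2].round(3) for u in((480,113),(517,135))])
"
```

```text
[ 0.54807559 -0.51444344  0.        ]
[ 0.41744843 -0.56288923  0.        ]
0 [array([ 0.561, -0.509]), array([ 0.393, -0.549])] [array([ 0.806, -0.976]), array([ 0.621, -0.942])]
0.1 [array([ 0.555, -0.465]), array([ 0.399, -0.502])] [array([ 0.713, -0.806]), array([ 0.546, -0.776])]
0.15 [array([ 0.552, -0.443]), array([ 0.402, -0.479])] [array([ 0.666, -0.721]), array([ 0.508, -0.693])]
0.2 [array([ 0.549, -0.421]), array([ 0.406, -0.455])] [array([ 0.619, -0.636]), array([ 0.47 , -0.609])]
0.25 [array([ 0.546, -0.399]), array([ 0.409, -0.432])] [array([ 0.573, -0.552]), array([ 0.432, -0.526])]
```

View pics/t2.png

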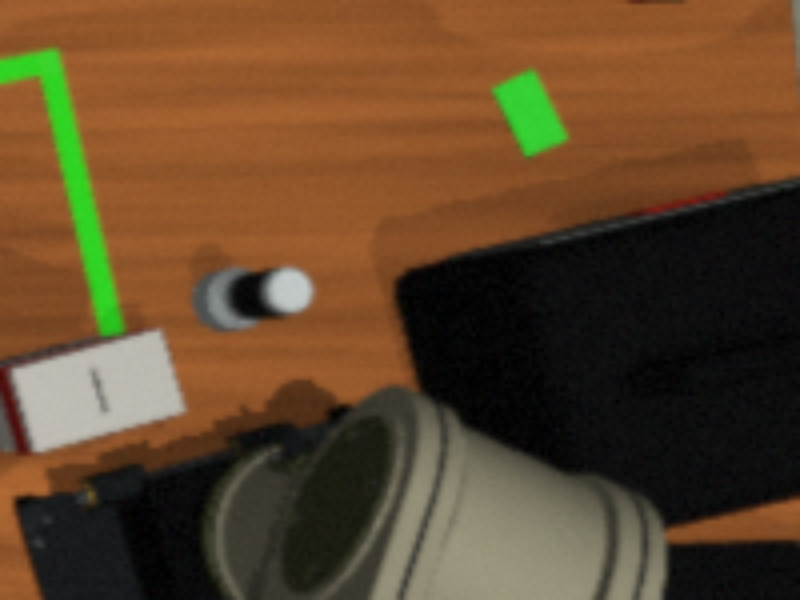

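View pics/s2.png

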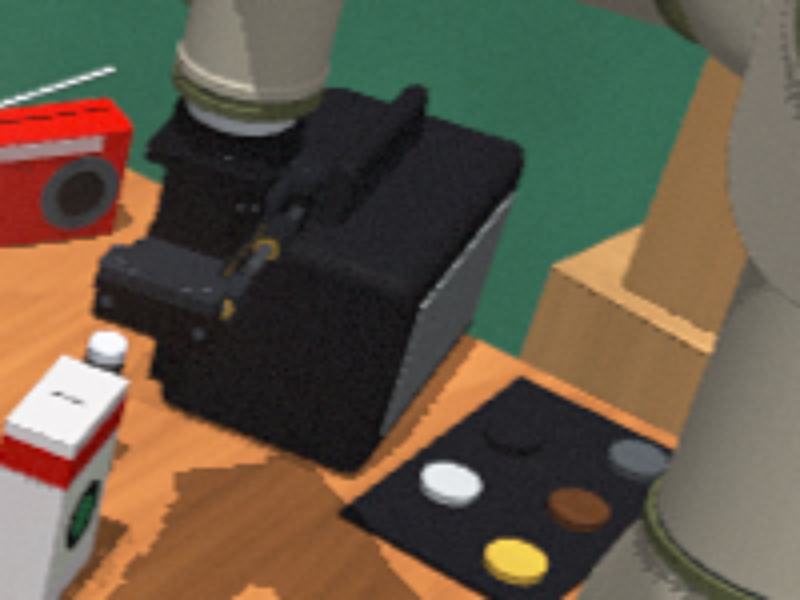

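>>> play_rows([
  [[0, 0, 4.2], [0, 0, 0], 4],
  [[0, 0.1, 8.4], [0, 0, 0], 4],
  [[1, 0.1, 8.5], [0, 0, 0], 4],
  [[1.7, 0.1, 8.5], [0, 0, 0], 4],
  [[2.1, 0.1, 8.5], [0, 0, 0], 4],
  [[2.4, 0.1, 8.5], [0, 0, 0], 4],
  [[2.4, 0.1, 8.5], [0, 0, 0], 4],
])

```text
time: 3.52
ee_pos: [0.4389, -0.2738, 0.1381]
eef_rot: [0.993, 0.119, 0.0, 0.0]
ft_force: [-0.1, 0.2, -0.9]
width: 0.0397
```

```bash
python3 -c "
from go import *
go(pre(W,.025,.0,.138),W[2])
from h import *
s=read_state();print(s['width'],s['ft_force'])
p=camera('side');q=camera('top')
a=cv2.resize(p['frame'][110:260,350:550],(400,300));b=cv2.resize(q['frame'][180:330,380:580],(400,300))
cv2.imwrite('pics/s3.png',np.hstack([a,b])[:,:,::-1])"
```

```text
from [ 0.4389 -0.2738  0.1381] shift cm [ 1.58 -0.16  0.01] turn [ 0.001 -0.001  0.   ]
0.03974788850522829 [-0.13997009  0.17718648 -0.89417054]
```

View pics/s3.png

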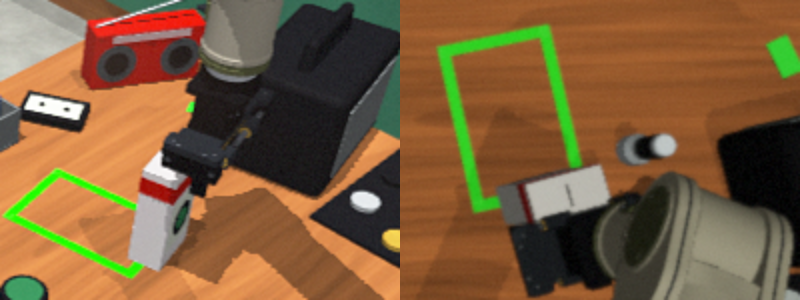

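>>> play_rows([
  [[0.6, -0.15, 0], [0, 0, 0], 4],
  [[1.0, -0.15, 0], [0, 0, 0], 4],
  [[1.3, -0.15, 0], [0, 0, 0], 4],
  [[1.6, -0.15, 0], [0, 0, 0], 4],
  [[1.9, -0.15, 0], [0, 0, 0], 4],
  [[2.3, -0.15, 0], [0, 0, 0], 4],
  [[2.7, -0.15, 0], [0, 0, 0], 4],
  [[3.1, -0.15, 0], [0, 0, 0], 4],
])

```text
time: 4.62
ee_pos: [0.4686, -0.2648, 0.1376]
eef_rot: [0.993, 0.119, 0.0, 0.0]
ft_force: [-0.3, -0.0, -0.2]
width: 0.0396
```

```bash
python3 -c "
from h import *
s=read_state();print(s['width'],s['ft_force'],s['ee_pos'])
p=camera('side');q=camera('top')
a=cv2.resize(p['frame'][110:260,350:550],(400,300));b=cv2.resize(q['frame'][180:330,380:580],(400,300))
cv2.imwrite('pics/s4.png',np.hstack([a,b])[:,:,::-1])"
```

```text
0.03963327409166678 [-0.29936125 -0.02002133 -0.23998083] [ 0.46859586 -0.26480391  0.13755999]
```

View pics/s4.png

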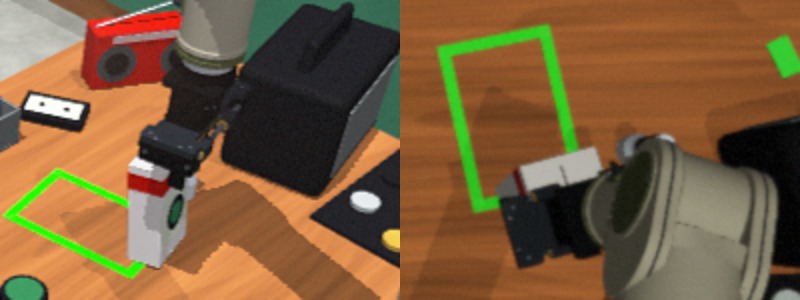

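>>> play_rows([
  [[0.5, 0, 0], [0, 0, 0], 4],
  [[1.0, 0, 0], [0, 0, 0], 4],
  [[1.5, 0, 0], [0, 0, 0], 4],
  [[2.0, 0, 0], [0, 0, 0], 4],
  [[2.5, 0, 0], [0, 0, 0], 4],
  [[3.0, 0, 0], [0, 0, 0], 4],
  [[3.4, 0, 0], [0, 0, 0], 4],
  [[3.8, 0, 0], [0, 0, 0], 4],
])

```text
time: 5.72
ee_pos: [0.5054, -0.2559, 0.1376]
eef_rot: [0.993, 0.119, 0.0, 0.0]
ft_force: [-0.2, -0.4, 0.5]
width: 0.0401
```

```bash
python3 -c "
from h import *
s=read_state();print(s['width'],s['ft_force'],s['ee_pos'])
p=camera('side');q=camera('top')
a=cv2.resize(p['frame'][110:260,350:550],(400,300));b=cv2.resize(q['frame'][180:330,380:580],(400,300))
cv2.imwrite('pics/s5.png',np.hstack([a,b])[:,:,::-1])"
```

```text
0.04012873454851453 [-0.22591225 -0.4363732   0.53353161] [ 0.50543803 -0.25585168  0.13755967]
```

View pics/s5.png

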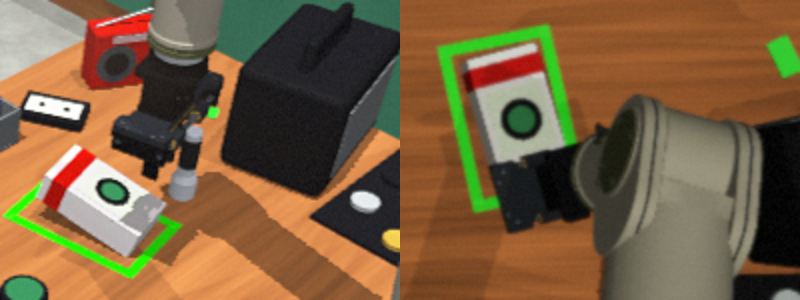

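White is over. Next I retreat, rise and cross to the yellow box.

>>> play_rows([
  [[-2, 0, -2], [0, 0, 0], 4],
  [[-4, 0, -5], [0, 0, 0], 4],
  [[-5, 0, -9], [0, 0, 0], 3],
  [[-5, 0, -9], [0, 0, 0], 3],
])

```text
time: 6.32
ee_pos: [0.4573, -0.269, 0.2309]
eef_rot: [0.993, 0.118, 0.002, 0.002]
ft_force: [0.5, 0.3, -0.4]
width: 0.0317
```

```bash
python3 -c "
from go import *
go(pre(Y,.021,.04,.225),Y[2])
from h import *
p=camera('side');q=camera('top')
a=cv2.resize(p['frame'][110:260,350:550],(400,300));b=cv2.resize(q['frame'][180:330,380:580],(400,300))
cv2.imwrite('pics/s6.png',np.hstack([a,b])[:,:,::-1])"
```

```text
from [ 0.4573 -0.269   0.2309] shift cm [ 12.69 -41.96   0.45] turn [ 0.004 -0.004 -0.06 ]
```

View pics/s6.png

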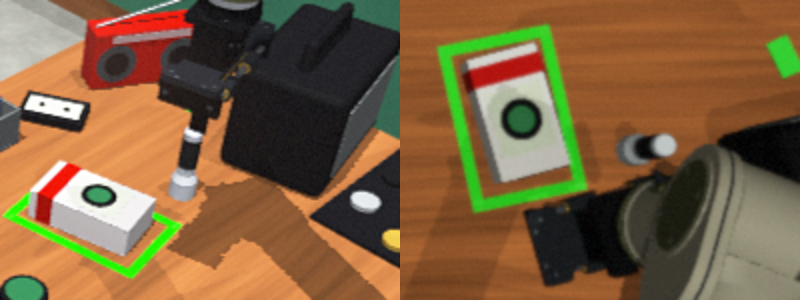

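>>> play_rows([
  [[0, -5, 0], [0, 0, 0], 3],
  [[0.5, -10.5, 0], [0, 0, 0], 3],
  [[1.5, -16, 0], [0, 0, -0.02], 3],
  [[3, -21.5, 0], [0, 0, -0.03], 3],
  [[5, -27, 0], [0, 0, -0.04], 3],
  [[7.5, -32, 0], [0, 0, -0.05], 3],
  [[10, -37, 0.2], [0, 0, -0.06], 3],
  [[12.7, -42, 0.4], [0.004, -0.004, -0.06], 3],
])

```text
time: 7.42
ee_pos: [0.4804, 0.1721, 0.2226]
eef_rot: [0.989, 0.149, -0.003, -0.002]
ft_force: [0.4, -0.6, 0.5]
width: 0.0299
```

```bash
python3 -c "
from go import *
go(pre(Y,.021,.015,.116),Y[2])
print(read_state()['width'])
from h import *
p=camera('side');q=camera('top')
a=cv2.resize(p['frame'][190:340,200:400],(400,300));b=cv2.resize(q['frame'][180:330,180:380],(400,300))
cv2.imwrite('pics/s7.png',np.hstack([a,b])[:,:,::-1])"
```

```text
from [0.4804 0.1721 0.2226] shift cm [ 2.6   0.42 10.65] turn [-0.004  0.005  0.002]
0.029871249435070007
```

View pics/s7.png

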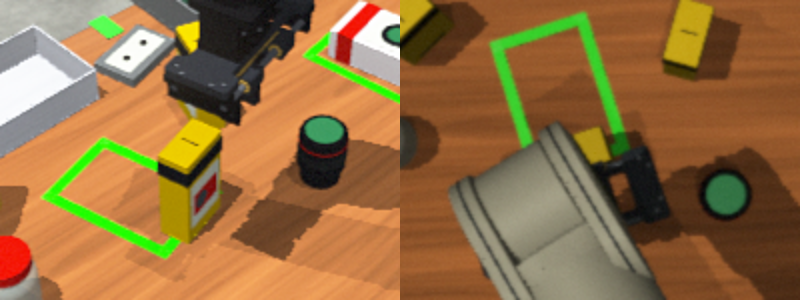

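>>> play_rows([
  [[0, 0.2, 4], [-0.004, 0.005, 0], 3],
  [[0, 0.4, 8], [-0.004, 0.005, 0], 3],
  [[0, 0.4, 10.6], [-0.004, 0.005, 0], 3],
  [[1, 0.4, 10.6], [-0.004, 0.005, 0], 3],
  [[1.8, 0.4, 10.6], [-0.004, 0.005, 0], 3],
  [[2.4, 0.4, 10.6], [-0.004, 0.005, 0], 3],
  [[2.4, 0.4, 10.6], [-0.004, 0.005, 0], 3],
])

```text
time: 8.4
ee_pos: [0.505, 0.1743, 0.1181]
eef_rot: [0.989, 0.149, 0.001, -0.0]
ft_force: [-0.3, -0.4, 0.1]
width: 0.0298
```

```bash
python3 -c "
from go import *
go(pre(Y,.021,.0,.116),Y[2])
from h import *
p=camera('side')
cv2.imwrite('pics/s8.png',cv2.resize(p['frame'][190:340,200:400],(800,600))[:,:,::-1])"
```

```text
from [0.505  0.1743 0.1181] shift cm [ 1.63 -0.13  0.21] turn [-0.    -0.002  0.002]
```

View pics/s8.png

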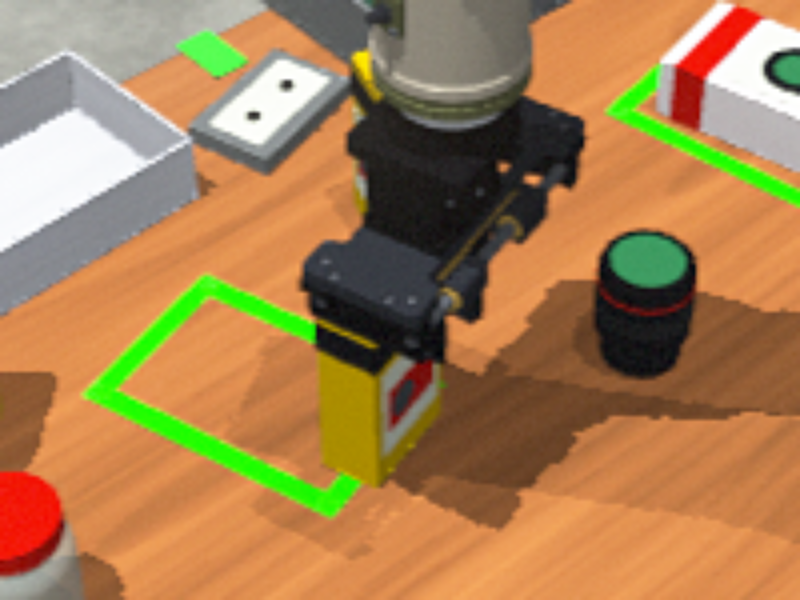

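>>> play_rows([
  [[0.6, -0.1, 0.2], [0, 0, 0], 3],
  [[1.0, -0.1, 0.2], [0, 0, 0], 3],
  [[1.3, -0.1, 0.2], [0, 0, 0], 3],
  [[1.6, -0.1, 0.2], [0, 0, 0], 3],
  [[1.9, -0.1, 0.2], [0, 0, 0], 3],
  [[2.3, -0.1, 0.2], [0, 0, 0], 3],
  [[2.7, -0.1, 0.2], [0, 0, 0], 3],
  [[3.1, -0.1, 0.2], [0, 0, 0], 3],
])

```text
time: 9.45
ee_pos: [0.5339, 0.1841, 0.1154]
eef_rot: [0.989, 0.149, 0.001, -0.0]
ft_force: [0.2, -0.5, 0.9]
width: 0.0298
```

```bash
python3 -c "
from h import *
p=camera('side')
cv2.imwrite('pics/s9.png',cv2.resize(p['frame'][190:340,200:400],(400,300))[:,:,::-1])"
```

```text
(no output)
```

View pics/s9.png

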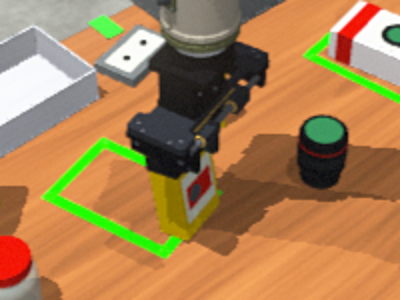

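The box is tipping with its lower edge in place, so I carry on.

>>> play_rows([
  [[0.5, 0, 0], [0, 0, 0], 3],
  [[1.0, 0, 0], [0, 0, 0], 3],
  [[1.5, 0, 0], [0, 0, 0], 3],
  [[2.0, 0, 0], [0, 0, 0], 3],
  [[2.4, 0, 0], [0, 0, 0], 3],
  [[2.8, 0, 0], [0, 0, 0], 3],
  [[3.2, 0, 0], [0, 0, 0], 3],
  [[3.4, 0, 0], [0, 0, 0], 3],
])

```text
time: 10.5
ee_pos: [0.5663, 0.1941, 0.1155]
eef_rot: [0.989, 0.149, 0.001, -0.0]
ft_force: [0.3, 1.0, -1.0]
width: 0.03
```

```bash
python3 -c "
from h import *
p=camera('side')
cv2.imwrite('pics/s10.png',cv2.resize(p['frame'][190:340,200:400],(400,300))[:,:,::-1])"
```

```text
(no output)
```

View pics/s10.png

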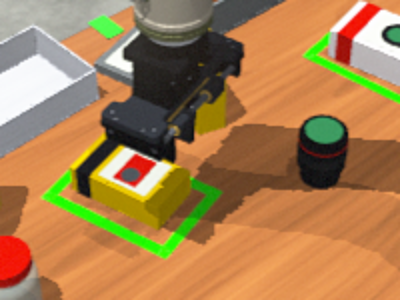

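>>> play_rows([
  [[-2, 0, -2], [0, 0, 0], 3],
  [[-5, 0, -6], [0, 0, 0], 3],
  [[-8, 1, -11], [0, 0, 0], 3],
  [[-10, 5, -13], [0, 0, 0], 3],
  [[-12, 10, -13], [0, 0, 0], 3],
  [[-13, 15, -13], [0, 0, 0], 3],
  [[-13, 19, -13], [0, 0, 0], 3],
  [[-13, 19, -13], [0, 0, 0], 3],
])

```text
time: 11.55
ee_pos: [0.4978, -0.0293, 0.2451]
eef_rot: [0.989, 0.146, 0.0, 0.0]
ft_force: [0.4, 1.1, -0.5]
width: 0.0299
```

```bash
cat > v.py <<'E'
from h import *
t=camera('top');s=camera('side')
a=[]
for p,n in((t,'t'),(s,'s')):cv2.imwrite(f'pics/end_{n}.png',p['frame'][:,:,::-1])
Z={'white':(.5901,-.2392,.1786,.22,.15),'yellow':(.6309,.2174,.2839,.192,.132)}
for q,d in(('white',(.16,.09,.05)),('yellow',(.135,.076,.042))):
    z=Z[q];c=[]
    for p in(t,s):
        ms=masks_of(p,q+'_box');u=proj(p,[z[0],z[1],.03])[0]
        r=min(ms,key=lambda r:np.hypot(*(np.array(r['at'])-u)));print(q,r['at'],u.round(0),round(r['conf'],2));c.append((p,r['region'].astype(np.float32)))
    def cost(v,cs=c):
        e=0
        for p,m in cs:
            k=box_m(p,v,d);e+=1-np.minimum(k,m).sum()/np.maximum(k,m).sum()
        return e
    for nm,cs in(('both',c),('top',c[:1]),('side',c[1:])):
        v,e=fit(lambda v:cost(v,cs),z[:3],(.02,.02,.1))
        P=rect(d[0],d[1],*v);L=(P-[z[0],z[1],0])@R(z[2]);print(nm,v.round(4),round(e,3),'max|x|',abs(L[:,0]).max().round(4),'/',z[3]/2,'max|y|',abs(L[:,1]).max().round(4),'/',z[4]/2)
E
python3 v.py
```

```text
white [437.2, 234.8] [438. 238.] 0.68
white [395.9, 213.6] [397. 212.] 0.84
both [ 0.5927 -0.2357  0.2226] 0.209 max|x| 0.0851 / 0.11 max|y| 0.0515 / 0.075
top [ 0.5942 -0.2359  0.2361] 0.135 max|x| 0.0871 / 0.11 max|y| 0.052 / 0.075
side [ 0.5935 -0.2366  0.2418] 0.071 max|x| 0.0865 / 0.11 max|y| 0.0519 / 0.075
yellow [259.6, 224.9] [258. 227.] 0.85
yellow [266.4, 279.3] [265. 279.] 0.76
both [0.6377 0.2148 0.2976] 0.095 max|x| 0.0739 / 0.096 max|y| 0.0433 / 0.066
top [0.6376 0.2153 0.3109] 0.037 max|x| 0.0743 / 0.096 max|y| 0.0437 / 0.066
side [0.6375 0.2139 0.2911] 0.045 max|x| 0.0732 / 0.096 max|y| 0.0437 / 0.066
```

View pics/end_t.png

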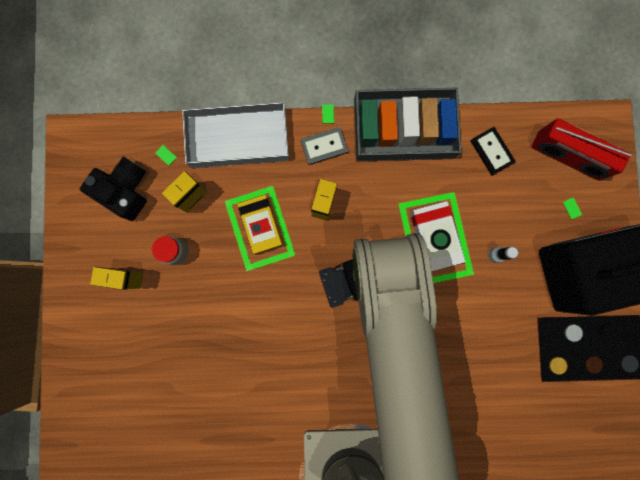

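View pics/end_s.png

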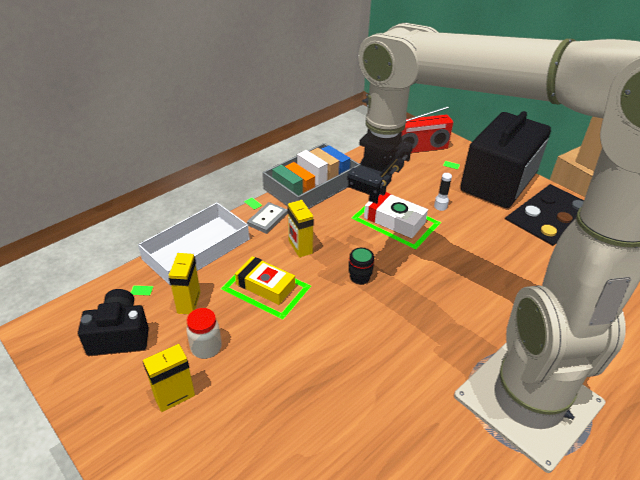

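Both boxes lie flat inside their outlines with the picture side up: white at about (437,235) and yellow at about (260,225) in the top view. The bystanders stand where they were, and the gripper is in the air, clear of everything.

```bash
python3 -c "
from bench import *
print(read_state()['time']);print(close_job())"
```

```text
11.85
the job is handed in; nothing more can be done
None
```

I tipped both boxes over backwards with slow pushes of the two part-open fingertips near the top of the front face. I then drew the arm clear and handed the job in at about 11.9 s of the 40 s allowed.

- **Boxes:** In the last pictures both lie on their backs, picture side up and inside their outlines. The fitted corners leave at least 22 mm to the outer tape edges: white is within 87 of 110 mm lengthwise and 52 of 75 mm across, yellow within 74 of 96 mm and 44 of 66 mm.
- **Less certain:** The combined two-camera fit for the white box was poorer than the single-camera ones (mask error 0.21, partly because the arm hid it in the top view). All three fits still agreed within about 2 mm in position and 0.02 rad in angle.
- **Bystanders and forces:** The lens, jar and torch look unmoved and upright. I judged that from the pictures only and did not measure it; the detector also missed the torch in the top view. The wrist force stayed near its noise level, about 1 N, at every reading I took.

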